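Index the fog demonstration turntable and open its inlet

TASK

Get the model room ready for the smoke demonstration: pull the turntable's spring ring outwards, turn the table by one notch so that its inlet box stands at the open fog standpipe (not at the blank domed post), and let the ring go so that its pin drops fully home in that notch. Then swing the wooden cover sideways around its screw until the inlet hole is completely uncovered. Leave the mug, smoke alarm and board eraser where they are.

Things in the scene. Friction and masses are not known exactly. Their poses are not given: they have to be found in the camera images.
- plinth: fixed round foot of the turntable, 192 mm across, carrying a grey metal index disc 200 mm across with a notch every 30 degrees round its rim (disc top 43 mm above the work surface). Origin: on the turning axis, at the work surface; z up. The origin and yaw vary from start to start. When joint deck reads 0, the pull ring lies along the plinth's +y and the inlet box along its -y. The posts stand 118 mm from the axis, at plus and minus 30 degrees from the plinth's -y direction
- deck (a joint): turning angle of the round plywood deck (172 mm across, top at 56 mm) about the vertical axis, rad, positive counter-clockwise seen from above, starts at 0 (pin seated), stops at +-1.25. It turns freely (about 0.1 N m) only while the pin is out; notches lie at 0, +-0.524 and +-1.047 (a seated pin leaves about 0.02 of play). It carries the ring, an open model room (walls up to 86 mm high) and the inlet box
- plunger (a joint): how far the ring and its pin are pulled out, m, straight away from the turning axis: 0 = pin fully home in a notch, 0.009 = pin tip just clear of the notch or resting on the rim between notches, 0.018 = stop. The spring pulls it back in with 5 N at 0 and 8.5 N at 0.014. Let go between notches, the pin rides on the rim and drops in when the deck is turned to a notch; it must be within about 3 mm of the notch to drop in by itself
- ring_center (a point): centre of the brass pull ring: a flat oblong loop lying level, of 10 mm round bar, outside 84 mm across the pull direction and 56 mm along it, the free opening 64 mm by 36 mm (corners cut off). Height 34 mm above the work surface, nothing beneath it, 156 mm from the turning axis when the pin is home. Fingertips can go straight down into the opening and hook it. Its y axis points away from the turning axis (the pull direction)
- inlet (a point): centre of the 24 mm inlet hole in the flat top of the inlet box (wood, 108 x 44 mm, top 90 mm above the work surface), 45 mm from the turning axis, on the side away from the ring. Moves with the deck
- fog_mouth (a point): centre of the open flared mouth (28 mm across, 82 mm above the work surface) of the fixed fog standpipe, a steel pipe of 18 mm with a hole at its top. A blank post of the same height and thickness, but with a closed domed top and no flare, stands 118 mm away from it on the other side of the plinth's -y line; the two swap places between starts. With the deck in the right notch, inlet and standpipe lie in the same direction from the axis, 73 mm apart horizontally
- cover (a joint): swivel angle of the cover, rad, positive counter-clockwise seen from above; about 0 covers the hole (it starts within 0.12 of 0), stops at plus and minus 1.7; it may be swung either way and stays where it is left (friction about 0.03 N m, 0.8 N at the knob). The hole is completely uncovered beyond 0.9 either way
- cover_screw (a point): top of the pivot screw of the cover, at height 100 mm, 40 mm from the centre of the inlet hole (to its side, across the line from the turning axis)
- knob_center (a point): middle of the upright wooden knob on the cover (16 mm across, 26 mm tall, from height 97 mm to 123 mm; this point at 110 mm), 40 mm from the pivot screw. The cover is a flat wooden plate 74 x 36 mm, 5 mm thick, top at height 97 mm, with nothing above it but the knob and the screw head. All other things of the turntable and both posts are lower than the cover
- mug: white mug, 80 mm across, 95 mm tall, bystander: leave alone. Origin at the centre of its foot
- smoke_alarm: white round smoke alarm, 104 mm across, 36 mm tall, bystander: leave alone. Origin at the centre of its underside
- eraser: board eraser, 55 x 130 mm, 34 mm tall, bystander: leave alone. Origin at the centre of its underside

How it is judged:
By the outcome, as a careful person would: the job done as asked, in the order asked, and still so for the second after the job is handed in, with the robot touching nothing.
It also fails if it takes over 48 s, if anything falls off the work surface, if the arm or the gripper's body presses on something with over 40 N, if the wrist force passes 120 N, or if a joint passes its speed limit or range.

ROBOT

A 6-joint arm with a two-finger parallel gripper is mounted at the origin on the work surface. World frame = base frame: x ahead of the robot, y to its left, z up, the work surface at z = 0. Lengths are in m, angles in rad, forces in N, time in s.
With the tool pointing down it reaches from about 0.225 to 0.875 m from the base axis. Payload 3.4 kg.
Tool frame: the origin (TCP) lies midway between the tips of the shut fingers; the grasp point (between the pads) lies 19 mm behind it; z points along the fingers, y is the direction in which the jaws open and shut (so a half turn about z gives the same grasp; the last joint's range is limited). The gripper opens to 85 mm and grips with 20 to 120 N. Pads are 22 mm wide; open, the fingers measure 114 mm over their backs; the gripper's body (76 mm by 85 mm) begins 54 mm behind the grasp point. The pads swing forward as they close: fully open they stand 13 mm farther back than shut.
Start: joints at [-1.248, 0.276, 1.505, -0, 1.361, -0.121], TCP at [0.247, -0.519, 0.231] pointing down, gripper open.
Joint ranges: [-2.89, 2.89], [-0.75, 2.08], [0.22, 2.7], [-1.18, 4.32], [0.11, 2.71], [-2.7, 2.7]. Speed limits (rad/s): [2.57, 2.57, 3.14, 3.14, 3.14, 3.14].

INTERFACE

Orientations are given as a unit quaternion [w, x, y, z].
In Python, from rig import manip, optics, ticket gives the robot as it stands.
- The arm moves only by the shell command python3 -m pendant 'ROWS' [FORCE]. ROWS is JSON, a list of rows, each an object with "gripper": the finger opening in mm, from 0 to 85.4; "delta_pos": the shift along the tool's x, y, z in mm, a list of three; "spin": the turn about the tool's z in rad. A call has 1 to 20 rows; each row is the pose to reach, as a shift and turn from the pose commanded when the call began, along the tool's axes at that moment; what a row does not reach only later rows make up. A row lasts 1/10 s, in which the tool goes at most 50 mm and 8.59 degrees, less where a joint would pass 70% of its speed; a pose out of reach is approached as far as the arm can. A call with a gripper value outside its range is refused whole. The fingers move at their own pace and stop on an object; FORCE is the grip in N (left out, the last holds). Time passes only in rows, so rows that repeat a pose let the fingers close. It gives the time, the measured TCP pose, the force and the opening at its end, in the units of the state.
- manip.get_state(): the state, without advancing time (a new reading comes with each control period).
- optics.get_image(name): name is "side" or "top" or "wrist"; returns the picture (480x640x3 uint8, blue, green, red); there is no depth.
- optics.camera_model(name): a dict with "fovy" (degrees; the focal length in pixels is half the picture's height over the tangent of half this angle, whatever the lens; pixels are square), "cx", "cy" (the principal point, pixels), "k1" (the pictures are not rectified: a ray, as slopes to the right and down, at radius r is drawn at 1 + k1 r^2 times it, then the intrinsics apply), "xyz" and "orientation" of the camera in the world. Camera axes: x right, y down, z forward; pixel columns grow to the right and rows downward; lengths in m; the calibration is good to about 2 mm. A picture is of the moment at which its call begins: read the wrist's pose just before it. camera_model takes no time and is no camera call; for the wrist camera it gives the pose at the moment of the call.
- ticket.sign_off(): hands the job in, once; it reports no verdict.
The state is a dict: "clock": time; "qpos": joint angles; "qd": joint speeds; "effort": joint torques, N m; "position": TCP position; "ee_rot": TCP orientation; "contact_force": force on the tool from outside, world axes, zero at the start; "moment": the same for the moment, N m; "width": finger opening in m.
Only numpy, scipy, OpenCV 4.12 (cv2) and the standard library are available. Lean on these libraries where they do the work, as an engineer would, in place of code of your own. Each camera call takes 0.05 s, during which the arm holds its last target.

## Working session

There is one attempt and no reset: what is moved stays moved. The work goes in short steps, Python scripts to look and compute and a shell command to move; the robot and the scene stay as the last step left them, time stands still between calls to the robot, and variables do not carry over. Pictures are saved under pics/ and viewed, and the job is handed in when it is done.

```bash
ls; mkdir -p pics; python3 - <<'E'
from rig import manip, optics
import cv2
s=manip.get_state(); print(s)
for n in ("top","side"):
    cv2.imwrite(f"pics/{n}0.png",optics.get_image(n)); print(n,optics.camera_model(n))
E
```

```text
pics
{'clock': 0.0, 'qpos': array([-1.24797376e+00,  2.76583078e-01,  1.50616533e+00,  7.43343421e-06,
        1.36073366e+00, -1.20966535e-01]), 'qd': array([-0.00011972, -0.00032495, -0.00033211, -0.0009052 , -0.00062488,
        0.00083537]), 'effort': array([-8.07765973e-04, -4.16775441e+01, -2.45802069e+01, -4.66628244e-04,
        1.09505907e-02, -2.53432842e-05]), 'position': array([ 0.24672122, -0.51876025,  0.23043371]), 'ee_rot': array([-9.40267878e-04,  9.75481987e-01,  2.20077262e-01, -9.15700507e-05]), 'contact_force': array([0.25871191, 0.07710264, 0.0815062 ]), 'moment': array([ 0.03051916,  0.00408728, -0.015111  ]), 'width': 0.08540571272194923}
top {'fovy': 54.786280335738475, 'cx': 322.78664715809015, 'cy': 237.5556360555581, 'k1': 0.022847699997813522, 'xyz': array([ 0.50344605, -0.03072435,  1.02280175]), 'orientation': array([-0.01646284,  0.70907592, -0.70472626,  0.01735543])}
side {'fovy': 53.2500815258915, 'cx': 315.13447790030096, 'cy': 233.4117634228964, 'k1': -0.09304967533677459, 'xyz': array([ 0.39625382, -0.67237456,  0.88291095]), 'orientation': array([-0.34434584,  0.93223854, -0.10660073,  0.03152049])}
```

View pics/top0.png

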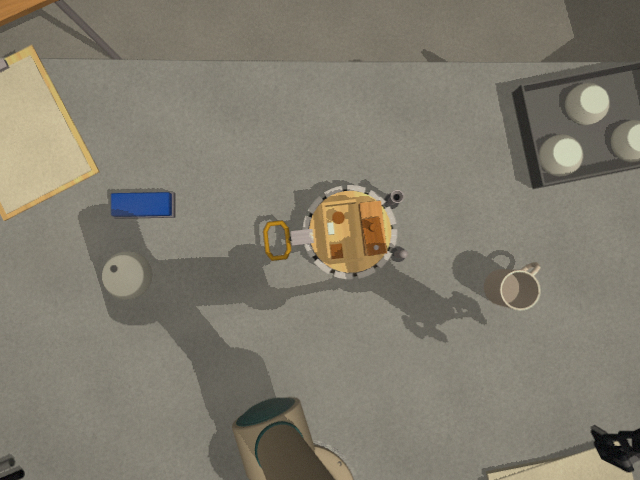

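View pics/side0.png

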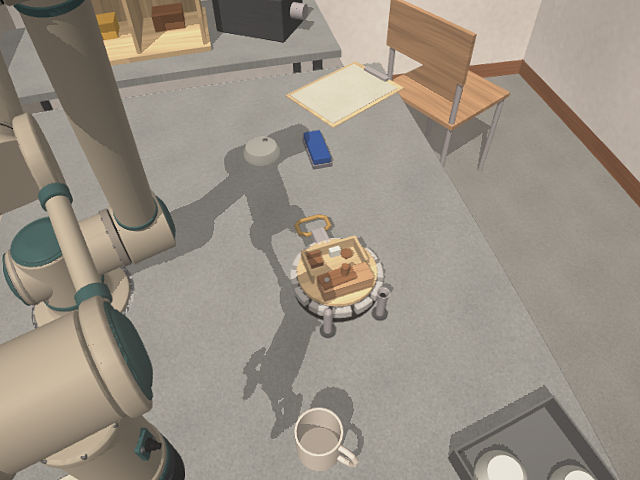

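The top view shows the ring at about (277,240), the deck centre at about (350,232), the open flared pipe at (397,197) and the domed post at (399,254). I'll zoom in and measure these.

```bash
cat > h.py <<'E'
import numpy as np, cv2
from scipy.spatial.transform import Rotation as R
def setup(m):
    f=240/np.tan(np.radians(m['fovy'])/2); q=m['orientation']
    return f,R.from_quat([q[1],q[2],q[3],q[0]]).as_matrix()
def px2w(m,u,v,z):
    f,Rm=setup(m); d=np.array([(u-m['cx'])/f,(v-m['cy'])/f]); s=d.copy()
    for _ in range(30): s=d/(1+m['k1']*(s@s))
    ray=Rm@np.array([s[0],s[1],1]); t=(z-m['xyz'][2])/ray[2]
    return m['xyz']+t*ray
def w2px(m,p):
    f,Rm=setup(m); c=Rm.T@(np.array(p)-m['xyz']); s=c[:2]/c[2]; s=s*(1+m['k1']*(s@s))
    return f*s[0]+m['cx'],f*s[1]+m['cy']
E
python3 - <<'E'
import cv2
for n,(x,y,w,h) in dict(top=(250,170,170,120),side=(270,200,140,140)).items():
    im=cv2.imread(f'pics/{n}0.png')[y:y+h,x:x+w]
    k=4.5 if n=='top' else 4.2
    cv2.imwrite(f'pics/{n}0z.png',cv2.resize(im,None,fx=k,fy=k,interpolation=cv2.INTER_CUBIC))
E
```

```text
(no output)
```

View pics/top0z.png

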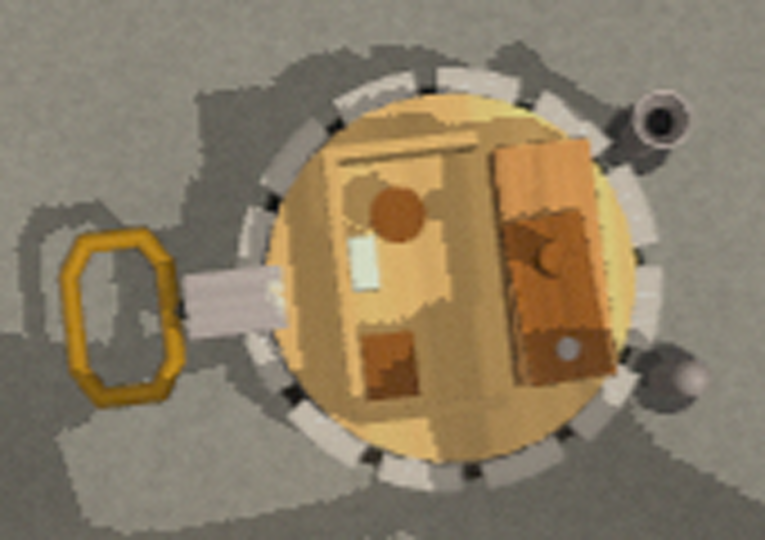

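View pics/side0z.png

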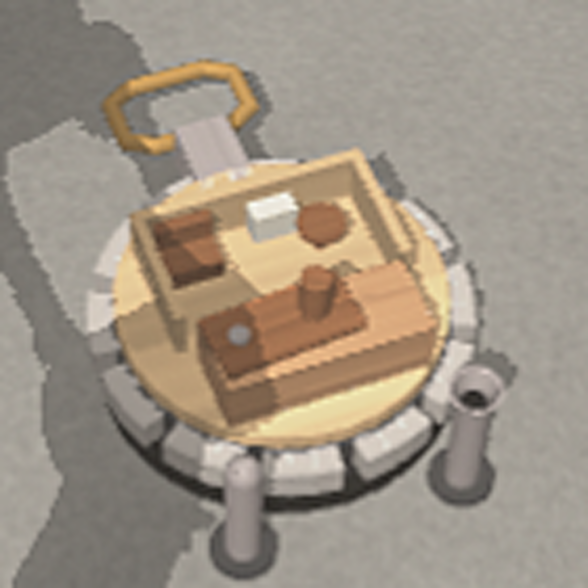

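```bash
python3 - <<'E'
from h import *; from rig import optics
from scipy.optimize import least_squares
T=optics.camera_model('top'); S=optics.camera_model('side')
t=lambda x,y:(250+x/4.5-.4,170+y/4.5-.4); s=lambda x,y:(270+x/4.2-.4,200+y/4.2-.4)
pts={'ring':(t(123,318),.034),'disc':(t(450,280),.043),'fog':(t(661,120),.082),'blank':(t(690,378),.078),'screw':(t(567,348),.1)}
for k,(p,z) in pts.items(): print(k,p,px2w(T,*p,z).round(4))
sp={'fog':(s(477,387),.082),'screw':(s(239,334),.1),'ring':(s(181,107),.034),'blank':(s(243,465),.078)}
for k,(p,z) in sp.items(): print('s',k,p,px2w(S,*p,z).round(4))
def model(a):
    x,y,w=a; Rz=lambda A:np.array([[np.cos(A),-np.sin(A)],[np.sin(A),np.cos(A)]])
    g=lambda l,z:np.r_[Rz(w)@np.array(l)+[x,y],z]
    e=np.radians(30)
    return dict(ring=g([0,.156],.034),disc=g([0,0],.043),fog=g([.118*np.sin(e),-.118*np.cos(e)],.082),fog2=g([-.118*np.sin(e),-.118*np.cos(e)],.082),
     inlet=g([0,-.045],.09),screwP=g([.04,-.045],.1),screwM=g([-.04,-.045],.1),blank=None)
def res(a,v=False):
    m=model(a); fog='fog' if np.linalg.norm(m['fog'][:2]-px2w(T,*pts['fog'][0],.082)[:2])<.05 else 'fog2'
    bl='fog2' if fog=='fog' else 'fog'
    m['blank']=np.r_[m[bl][:2],.078]; sc='screwM' if fog=='fog' else 'screwP'
    mm=dict(ring=m['ring'],disc=m['disc'],fog=m[fog],blank=m['blank'],screw=m[sc])
    r=[]
    for C,P in((T,pts),(S,sp)):
        for k in P:
            d=np.array(w2px(C,mm[k]))-P[k][0]; r+=list(d)
            if v: print(k,d.round(1),fog,sc)
    return r
d0=px2w(T,*pts['disc'][0],.043); r0=px2w(T,*pts['ring'][0],.034)-d0
w0=np.arctan2(-r0[0],r0[1]); o=least_squares(res,[d0[0],d0[1],w0],loss='soft_l1')
print(o.x,np.degrees(o.x[2])); res(o.x,True)
for k,v in model(o.x).items(): print(k,v)
E
```

```text
ring (276.93333333333334, 240.26666666666668) [0.5444 0.0661 0.034 ]
disc (349.6, 231.82222222222222) [ 0.5629 -0.0886  0.043 ]
fog (396.48888888888894, 196.26666666666665) [ 0.6338 -0.1817  0.082 ]
blank (402.9333333333334, 253.6) [ 0.517  -0.1953  0.078 ]
screw (375.6, 246.9333333333333) [ 0.5296 -0.1371  0.1   ]
s fog (383.1714285714286, 291.74285714285713) [ 0.6336 -0.1842  0.082 ]
s screw (326.50476190476195, 279.12380952380954) [ 0.5279 -0.1404  0.1   ]
s ring (312.6952380952381, 225.07619047619048) [0.5438 0.0631 0.034 ]
s blank (327.45714285714286, 310.31428571428575) [ 0.516  -0.1978  0.078 ]
[ 0.56299216 -0.08863517  0.11995356] 6.872832959664688
ring [-0.1  0. ] fog screwM
disc [ 0.  -0.1] fog screwM
fog [0.7 0. ] fog screwM
blank [0.9 0.2] fog screwM
screw [0.5 0.5] fog screwM
fog [-0.1 -0.5] fog screwM
screw [ 0.1 -1. ] fog screwM
ring [-0.1 -1. ] fog screwM
blank [ 0.2 -0.3] fog screwM
ring [0.54432425 0.06624384 0.034     ]
disc [ 0.56299216 -0.08863517  0.043     ]
fog [ 0.633797   -0.18303155  0.082     ]
fog2 [ 0.51664492 -0.19715215  0.082     ]
inlet [ 0.56837713 -0.13331181  0.09      ]
screwP [ 0.6080897  -0.12852517  0.1       ]
screwM [ 0.52866457 -0.13809846  0.1       ]
blank None
```

Both cameras agree to within about 1 px. The open pipe lies at +30° (counter-clockwise), so the target is deck = +0.524. Next I'll work out the move to above the ring, with the tool's x axis pointing outward.

```bash
cat >> h.py <<'E'
C=np.array([.5630,-.0886]); W=.11995
def pol(r,a): # point at radius r, plinth-angle a(deg from ring dir)
    t=W+np.pi/2+np.radians(a); return C+r*np.array([np.cos(t),np.sin(t)])
def delta(s,p,xang): # p world xyz, xang: world angle of tool x (rad)
    q=s['ee_rot']; M=R.from_quat([q[1],q[2],q[3],q[0]]).as_matrix()
    d=M.T@(np.array(p)-s['position'])*1e3
    cur=np.arctan2(M[1,0],M[0,0]); a=(xang-cur+np.pi)%(2*np.pi)-np.pi
    return d.round(1),round(-a,3)
E
python3 - <<'E'
from h import *; from rig import manip
s=manip.get_state(); print(delta(s,[*pol(.156,0),.13],W+np.pi/2))
E
```

```text
(array([ 520. , -400.5,  101.3]), np.float64(-1.247))
```

```bash
python3 -m pendant '[{"gripper":12,"delta_pos":[520,-400.5,20],"spin":-1.247},{"gripper":12,"delta_pos":[520,-400.5,20],"spin":-1.247},{"gripper":12,"delta_pos":[520,-400.5,20],"spin":-1.247},{"gripper":12,"delta_pos":[520,-400.5,20],"spin":-1.247},{"gripper":12,"delta_pos":[520,-400.5,20],"spin":-1.247},{"gripper":12,"delta_pos":[520,-400.5,20],"spin":-1.247},{"gripper":12,"delta_pos":[520,-400.5,20],"spin":-1.247},{"gripper":12,"delta_pos":[520,-400.5,20],"spin":-1.247},{"gripper":12,"delta_pos":[520,-400.5,20],"spin":-1.247},{"gripper":12,"delta_pos":[520,-400.5,20],"spin":-1.247},{"gripper":12,"delta_pos":[520,-400.5,20],"spin":-1.247},{"gripper":12,"delta_pos":[520,-400.5,20],"spin":-1.247},{"gripper":12,"delta_pos":[520,-400.5,20],"spin":-1.247},{"gripper":12,"delta_pos":[520,-400.5,20],"spin":-1.247},{"gripper":12,"delta_pos":[520,-400.5,20],"spin":-1.247},{"gripper":12,"delta_pos":[520,-400.5,100],"spin":-1.247},{"gripper":12,"delta_pos":[520,-400.5,100],"spin":-1.247},{"gripper":12,"delta_pos":[520,-400.5,100],"spin":-1.247}]' 30
python3 - <<'E'
from h import *; from rig import manip,optics
s=manip.get_state(); print(s['qpos'],s['contact_force'],delta(s,[*pol(.156,0),.02],W+np.pi/2))
cv2.imwrite('pics/w1.png',optics.get_image('wrist'));cv2.imwrite('pics/t1.png',optics.get_image('top'))
E
```

```text
clock: 1.9
position: [0.54, 0.064, 0.1273]
ee_rot: [-0.004, 0.664, 0.748, -0.004]
contact_force: [-1.0, 0.2, -0.8]
width: 0.012
[-9.44372176e-03  3.14347493e-01  1.72446861e+00 -9.90604133e-04
  1.11340049e+00 -1.27391053e-01] [-1.03931268  0.16998312 -0.75039508] (array([  1.7,   5.7, 107.2]), np.float64(-0.002))
```

View pics/w1.png

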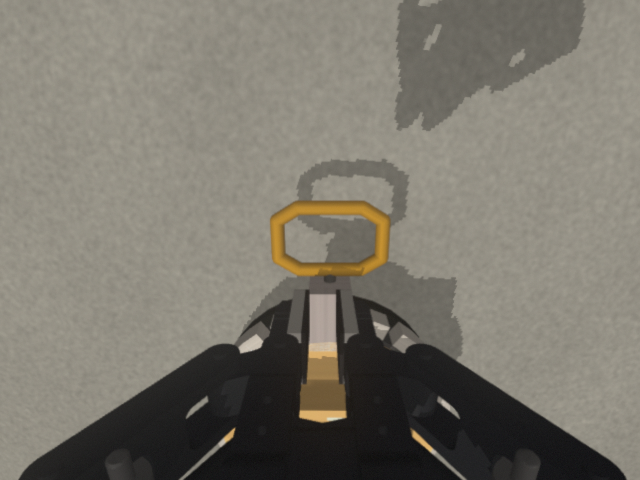

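The wrist view shows the ring whole at about (331,238), with the fingers just below it in the picture. I'll cross-check its position using this camera.

```bash
python3 - <<'E'
from h import *; from rig import manip,optics
s=manip.get_state(); m=optics.camera_model('wrist')
print(px2w(m,331,238,.034),w2px(m,[*pol(.156,0),.034]),pol(.156,0),s['position'],s['qd'].round(3),delta(s,[*pol(.156,0),.018],W+np.pi/2))
E
```

```text
[0.549668   0.06534942 0.034     ] (np.float64(323.81269011673055), np.float64(235.9576971313433)) [0.54433264 0.06627908] [0.54427373 0.0642719  0.13165713] [ 0.008 -0.025 -0.046  0.004 -0.004  0.003] (array([  2. ,   0.4, 113.7]), np.float64(-0.002))
```

```bash
python3 - <<'E'
from h import *; from rig import manip,optics
m=optics.camera_model('wrist'); s=manip.get_state()
im=optics.get_image('wrist')
hsv=cv2.cvtColor(im,cv2.COLOR_BGR2HSV); k=cv2.inRange(hsv,(12,130,80),(30,255,255)); k[290:]=0
n,l,st,c=cv2.connectedComponentsWithStats(k); i=1+np.argmax(st[1:,4]); print(st[i]); x,y,w,h=st[i,:4]
u,v=x+w/2-.5,y+h/2-.5
print(px2w(m,u,v,.034),pol(.156,0),s['position'],delta(s,px2w(m,u,v,.034),W+np.pi/2))
E
```

```text
[ 264  199  117   74 3759]
[0.54299545 0.06646977 0.034     ] [0.54433264 0.06627908] [0.54427373 0.0642719  0.13165713] (array([ 2.4, -0.9, 97.7]), np.float64(-0.002))
```

```bash
python3 -m pendant '[{"gripper":12,"delta_pos":[1.5,-0.5,40],"spin":0},{"gripper":12,"delta_pos":[1.5,-0.5,70],"spin":0},{"gripper":12,"delta_pos":[1.5,-0.5,95],"spin":0},{"gripper":12,"delta_pos":[1.5,-0.5,113],"spin":0},{"gripper":12,"delta_pos":[1.5,-0.5,113],"spin":0},{"gripper":12,"delta_pos":[1.5,-0.5,113],"spin":0}]' 30
python3 - <<'E'
from h import *; from rig import manip,optics
s=manip.get_state(); print(s['position'],s['contact_force'],delta(s,[*pol(.156,0),.018],W+np.pi/2))
cv2.imwrite('pics/s2.png',cv2.resize(optics.get_image('side')[170:320,240:440],None,fx=4,fy=4)); cv2.imwrite('pics/w2.png',optics.get_image('wrist'))
E
```

```text
clock: 2.65
position: [0.5455, 0.0667, 0.02]
ee_rot: [0.001, 0.664, 0.748, 0.001]
contact_force: [0.1, 1.0, 0.2]
width: 0.0119
[0.54548301 0.06669796 0.0199616 ] [0.08629801 1.00826034 0.19029481] (array([-0.3, -1.2,  2. ]), np.float64(-0.0))
```

View pics/s2.png

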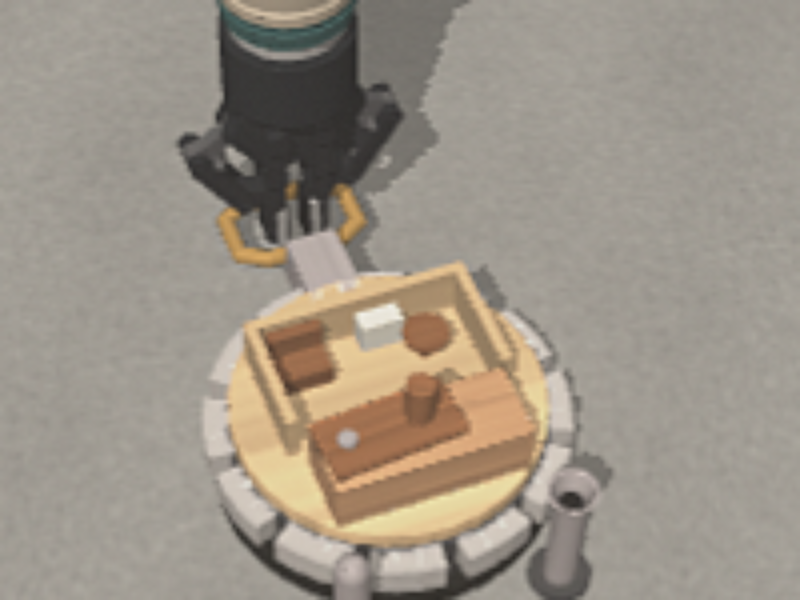

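View pics/w2.png

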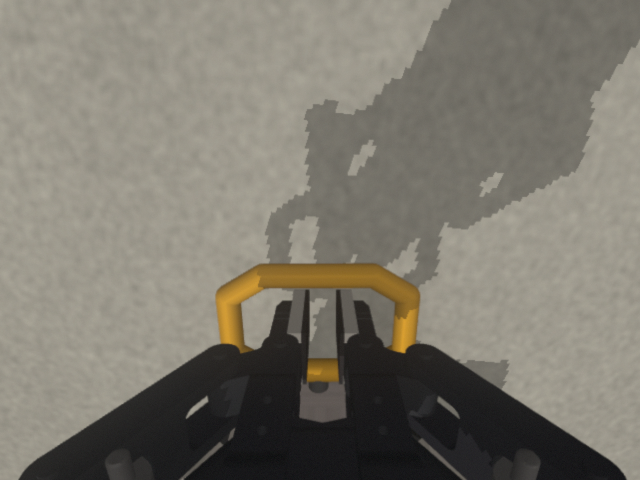

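The fingers are inside the ring, centred at about x=322 in the wrist view, with free space to both bars. Now I'll pull outward.

```bash
python3 -m pendant '[{"gripper":12,"delta_pos":[6,0,1.5],"spin":0},{"gripper":12,"delta_pos":[10,0,1.5],"spin":0},{"gripper":12,"delta_pos":[14,0,1.5],"spin":0},{"gripper":12,"delta_pos":[18,0,1.5],"spin":0},{"gripper":12,"delta_pos":[20,0,1.5],"spin":0},{"gripper":12,"delta_pos":[20,0,1.5],"spin":0},{"gripper":12,"delta_pos":[20,0,1.5],"spin":0}]'
python3 - <<'E'
from h import *; from rig import manip,optics
s=manip.get_state(); print(s['position'],s['contact_force'],delta(s,[*pol(.156,0),.018],W+np.pi/2))
cv2.imwrite('pics/s3.png',cv2.resize(optics.get_image('side')[170:320,240:440],None,fx=4,fy=4)); cv2.imwrite('pics/w3.png',optics.get_image('wrist'))
E
```

```text
clock: 3.45
position: [0.5431, 0.0853, 0.0182]
ee_rot: [0.003, 0.663, 0.749, -0.0]
contact_force: [0.4, -7.5, 5.0]
width: 0.0119
[0.54307918 0.08530013 0.01823085] [ 0.42933075 -7.45006207  4.97718767] (array([-19. ,  -1.1,   0.3]), np.float64(0.002))
```

View pics/s3.png

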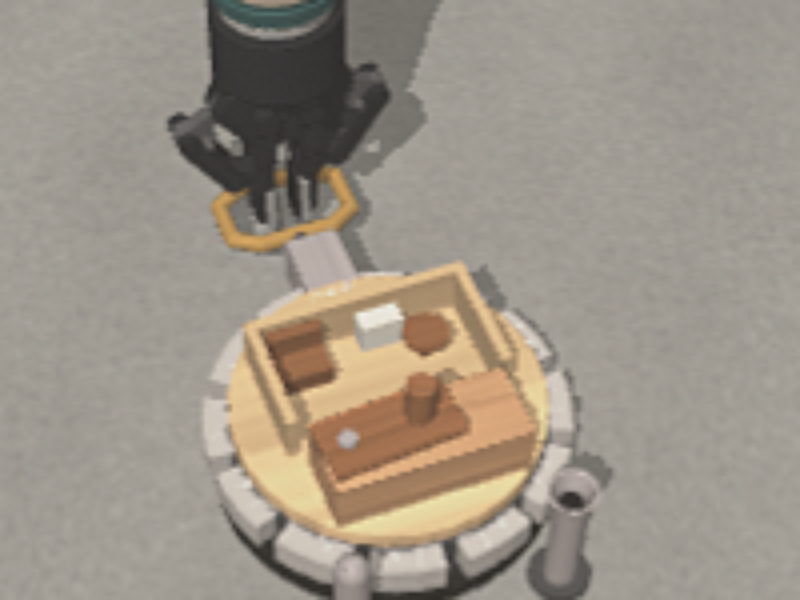

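View pics/w3.png

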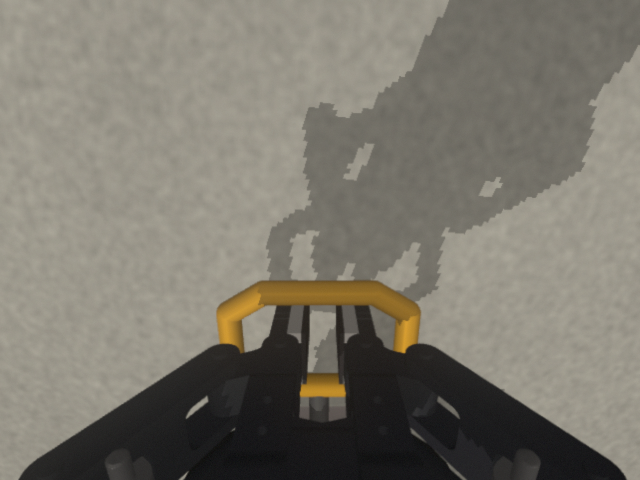

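The ring is out about 10–11 mm at 7.5 N. I'll pull 3 mm more and follow the 30° counter-clockwise arc.

```bash
python3 -m pendant '[{"gripper":12,"delta_pos":[2,0,0],"spin":0},{"gripper":12,"delta_pos":[3,0,0],"spin":0},{"gripper":12,"delta_pos":[3,0,0],"spin":0},{"gripper":12,"delta_pos":[2.8,-9.3,0],"spin":-0.0524},{"gripper":12,"delta_pos":[2,-18.6,0],"spin":-0.1047},{"gripper":12,"delta_pos":[0.8,-27.8,0],"spin":-0.157},{"gripper":12,"delta_pos":[-0.9,-37,0],"spin":-0.2094},{"gripper":12,"delta_pos":[-3.1,-46.1,0],"spin":-0.2618},{"gripper":12,"delta_pos":[-5.7,-55,0],"spin":-0.3142},{"gripper":12,"delta_pos":[-8.8,-63.8,0],"spin":-0.3665},{"gripper":12,"delta_pos":[-12.4,-72.4,0],"spin":-0.4189},{"gripper":12,"delta_pos":[-16.4,-80.8,0],"spin":-0.4712},{"gripper":12,"delta_pos":[-20.9,-89,0],"spin":-0.5236},{"gripper":12,"delta_pos":[-20.9,-89,0],"spin":-0.5236},{"gripper":12,"delta_pos":[-20.9,-89,0],"spin":-0.5236},{"gripper":12,"delta_pos":[-20.9,-89,0],"spin":-0.5236}]'
python3 - <<'E'
from h import *; from rig import manip,optics
s=manip.get_state(); print(s['position'],s['contact_force'],delta(s,[*pol(.156,30),.018],W+np.pi/2+.5236))
cv2.imwrite('pics/s4.png',cv2.resize(optics.get_image('side')[170:320,240:440],None,fx=4,fy=4)); cv2.imwrite('pics/w4.png',optics.get_image('wrist'))
cv2.imwrite('pics/t4.png',cv2.resize(optics.get_image('top')[170:290,250:420],None,fx=4.5,fy=4.5,interpolation=2))
E
```

```text
clock: 5.15
position: [0.4599, 0.0542, 0.0184]
ee_rot: [0.005, 0.446, 0.895, 0.001]
contact_force: [4.3, -7.4, 2.0]
width: 0.0121
[0.45986708 0.05417422 0.01835072] [ 4.34087943 -7.37920487  2.01662679] (array([-20.1,  -3.2,   0.5]), np.float64(0.002))
```

View pics/s4.png

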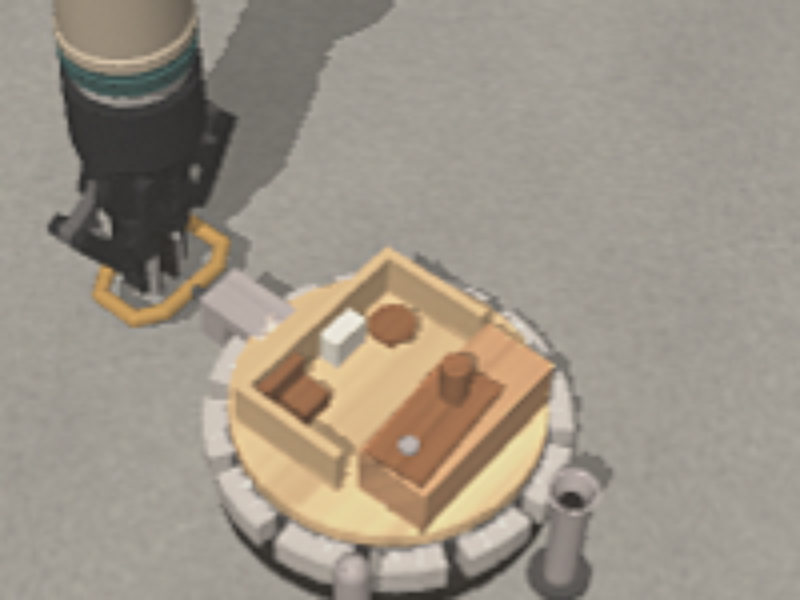

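View pics/t4.png

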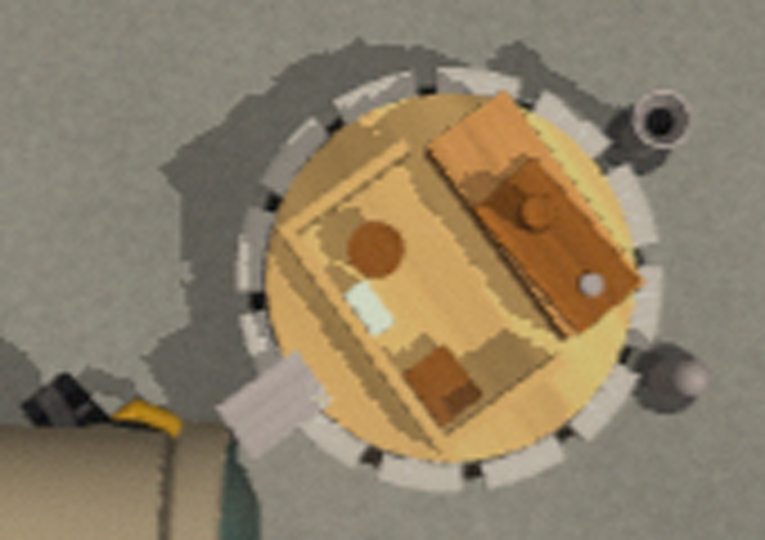

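View pics/w4.png

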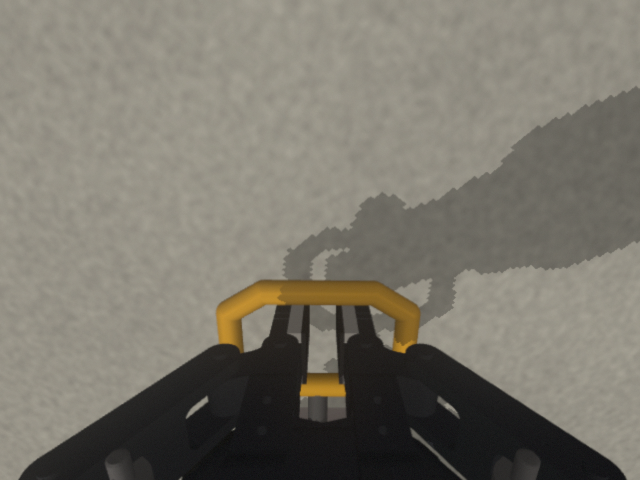

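```bash
python3 - <<'E'
from h import *; from rig import optics
T=optics.camera_model('top')
import numpy as np
ang=[]
for p in((567,348),(592,285)):
    w=px2w(T,250+p[0]/4.5-.4,170+p[1]/4.5-.4,.1)[:2]-C; ang.append(np.degrees(np.arctan2(w[1],w[0]))); print(ang[-1],np.linalg.norm(w))
print(ang[1]-ang[0])
E
```

```text
-124.58100430549084 0.058907063479682144
-95.20378112492742 0.05980809250638972
29.37722318056342
```

The deck is at about 29.4°. I'll nudge it 0.7° further and then let the ring go inward.

```bash
python3 -m pendant '[{"gripper":12,"delta_pos":[0,-2.2,0],"spin":-0.01},{"gripper":12,"delta_pos":[0,-2.2,0],"spin":-0.01},{"gripper":12,"delta_pos":[-4,-2.2,0],"spin":-0.01},{"gripper":12,"delta_pos":[-8,-2.2,0],"spin":-0.01},{"gripper":12,"delta_pos":[-12,-2.2,0],"spin":-0.01},{"gripper":12,"delta_pos":[-16,-2.2,0],"spin":-0.01},{"gripper":12,"delta_pos":[-20,-2.2,0],"spin":-0.01},{"gripper":12,"delta_pos":[-20,-2.2,0],"spin":-0.01},{"gripper":12,"delta_pos":[-20,-2.2,0],"spin":-0.01},{"gripper":12,"delta_pos":[-20,-2.2,0],"spin":-0.01}]'
python3 - <<'E'
from h import *; from rig import manip,optics
s=manip.get_state(); print(s['position'],s['contact_force'],delta(s,[*pol(.156,30),.018],W+np.pi/2+.5236))
cv2.imwrite('pics/s5.png',cv2.resize(optics.get_image('side')[170:320,240:440],None,fx=4,fy=4)); cv2.imwrite('pics/w5.png',optics.get_image('wrist'))
E
```

```text
clock: 6.3
position: [0.4652, 0.0385, 0.0166]
ee_rot: [-0.0, 0.443, 0.897, -0.0]
contact_force: [0.0, 0.2, -0.7]
width: 0.0124
[0.46523571 0.03851753 0.01662063] [ 0.00801672  0.15270726 -0.67544142] (array([-4.4,  1.9, -1.4]), np.float64(0.01))
```

View pics/s5.png

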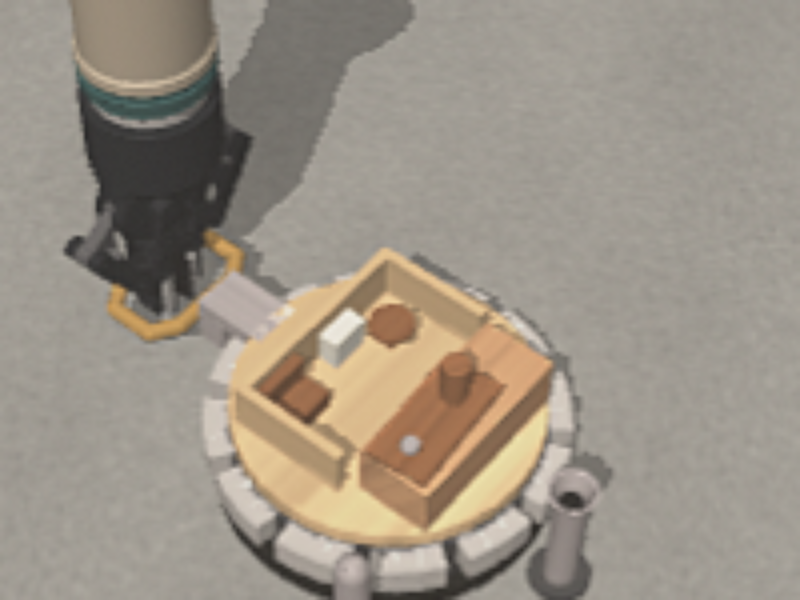

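View pics/w5.png

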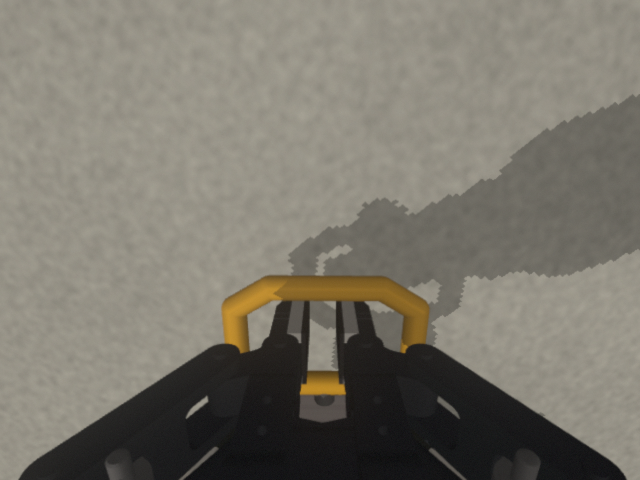

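Contact force is about 0 and the ring has gone in with free play, so it looks seated. I'll centre in the opening, lift straight out and check.

```bash
python3 -m pendant '[{"gripper":12,"delta_pos":[-3,1,0],"spin":0.01},{"gripper":12,"delta_pos":[-4,1,-10],"spin":0.01},{"gripper":12,"delta_pos":[-4,1,-40],"spin":0.01},{"gripper":12,"delta_pos":[-4,1,-80],"spin":0.01},{"gripper":12,"delta_pos":[-4,1,-120],"spin":0.01},{"gripper":12,"delta_pos":[-4,1,-160],"spin":0.01},{"gripper":12,"delta_pos":[36,1,-170],"spin":0.01},{"gripper":12,"delta_pos":[66,1,-170],"spin":0.01},{"gripper":12,"delta_pos":[66,1,-170],"spin":0.01},{"gripper":12,"delta_pos":[66,1,-170],"spin":0.01}]'
python3 - <<'E'
from h import *; from rig import manip,optics
s=manip.get_state(); print(s['position'],s['contact_force'])
cv2.imwrite('pics/s6.png',cv2.resize(optics.get_image('side')[170:320,240:440],None,fx=4,fy=4,interpolation=2)); 
cv2.imwrite('pics/t6.png',cv2.resize(optics.get_image('top')[170:290,250:420],None,fx=4.5,fy=4.5,interpolation=2))
E
```

```text
clock: 7.4
position: [0.4266, 0.0913, 0.1875]
ee_rot: [0.001, 0.446, 0.895, 0.0]
contact_force: [0.4, -0.4, -0.3]
width: 0.012
[0.42658231 0.0913024  0.18752415] [ 0.44195326 -0.41047164 -0.34554576]
```

View pics/s6.png

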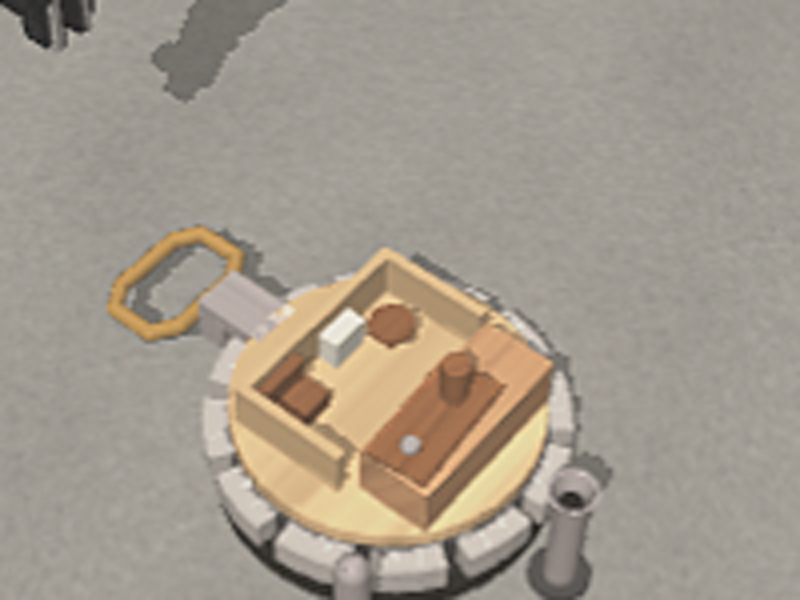

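View pics/t6.png

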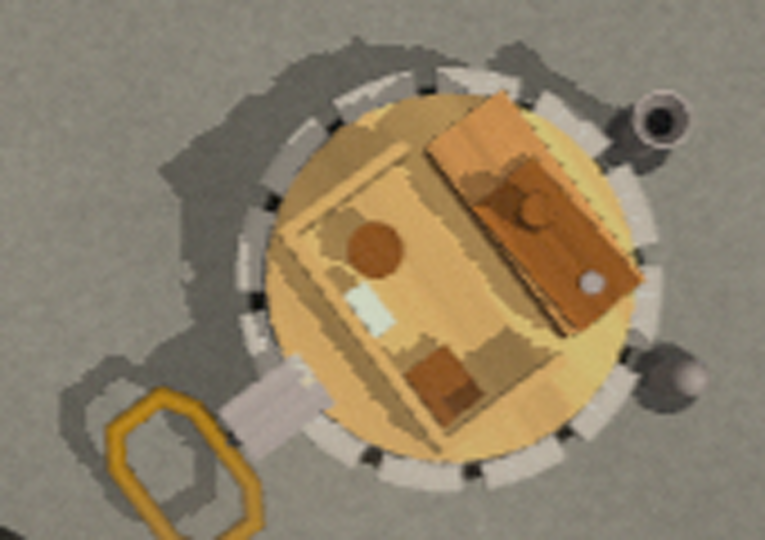

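Measure the ring's radius and angle by colour, calibrated on the initial pictures.

```bash
cat > ringm.py <<'E'
from h import *; from rig import optics
def ring(m,im):
    k=cv2.inRange(cv2.cvtColor(im,cv2.COLOR_BGR2HSV),(12,150,70),(30,255,255))
    n,l,st,c=cv2.connectedComponentsWithStats(k); best=None
    for i in range(1,n):
        if st[i,4]<60: continue
        cs,_=cv2.findContours((l==i).astype('u1'),0,1); M=cv2.moments(cs[0])
        if M['m00']==0: continue
        p=px2w(m,M['m10']/M['m00'],M['m01']/M['m00'],.034)[:2]-C
        a=np.degrees(np.arctan2(p[1],p[0])-W)-90
        if .13<np.linalg.norm(p)<.19 and -20<a<60: print(st[i],'r',np.linalg.norm(p).round(4),'ang',a.round(2))
E
python3 - <<'E'
from ringm import *
for n in('top','side'):
    m=optics.camera_model(n); ring(m,cv2.imread(f'pics/{n}0.png')); im=optics.get_image(n); cv2.imwrite(f'pics/{n}7.png',im); ring(m,im)
E
```

```text
[263 221  28  40 399] r 0.1562 ang -0.11
[274 256  34  40 381] r 0.1559 ang 29.75
```

The ring is at r = 155.9 mm (home is 156) and 29.9° from its start, so it is seated. Next is the knob, using its top circle in the top picture at zoom (538,207) and in the side picture at about (457,360).

```bash
python3 - <<'E'
import cv2
for n,(x,y,w,h) in dict(top=(340,185,60,60),side=(320,240,60,60)).items():
    im=cv2.imread(f'pics/{n}7.png')[y:y+h,x:x+w]
    cv2.imwrite(f'pics/{n}7z.png',cv2.resize(im,None,fx=10,fy=10,interpolation=cv2.INTER_CUBIC))
E
```

```text
(no output)
```

View pics/top7z.png

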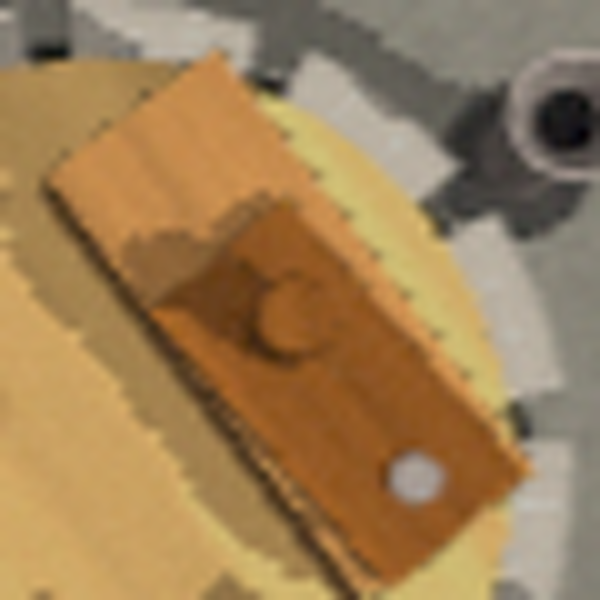

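View pics/side7z.png

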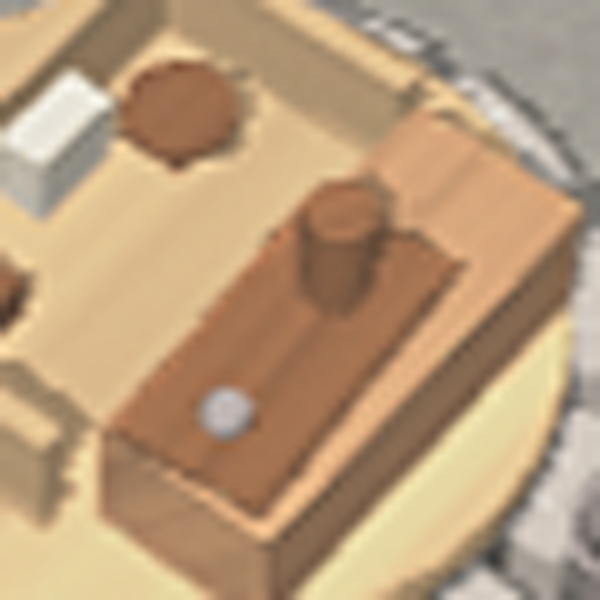

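```bash
python3 - <<'E'
from h import *; from rig import optics,manip
T=optics.camera_model('top'); S=optics.camera_model('side')
k=px2w(T,340+29.5-.5,185+31.4-.5,.123); k2=px2w(S,320+34.7-.5,240+21-.5,.123)
s1=px2w(T,340+41.6-.5,185+47.9-.5,.1); s2=px2w(S,320+22.7-.5,240+41-.5,.1)
A=W+np.radians(29.87); Rm=np.array([[np.cos(A),-np.sin(A)],[np.sin(A),np.cos(A)]])
sm=C+Rm@[-.04,-.045]; inl=C+Rm@[0,-.045]
print('knob',k,k2,'screw',s1,s2,'model screw',sm,'inlet',inl)
for a in(k-s1,k2-s2): print(np.degrees(np.arctan2(a[1],a[0])-A),np.linalg.norm(a[:2]))
st=manip.get_state(); kk=(k+k2)/2
print(kk,delta(st,[*kk[:2],.103],A))
E
```

```text
knob [ 0.58933514 -0.12154471  0.123     ] [ 0.58824184 -0.1250054   0.123     ] screw [ 0.55864081 -0.14805063  0.1       ] [ 0.55742286 -0.15085536  0.1       ] model screw [ 0.55786674 -0.14858875] inlet [ 0.58991997 -0.12465989]
4.069436720777376 0.04055497459766542
3.246202844652715 0.040224749119275705
[ 0.58878849 -0.12327505  0.123     ] (array([-268. ,    1.2,   83.8]), np.float64(1.572))
```

```bash
python3 -m pendant '[{"gripper":40,"delta_pos":[-50,0,-10],"spin":0.15},{"gripper":40,"delta_pos":[-100,0,-10],"spin":0.3},{"gripper":40,"delta_pos":[-150,0,-10],"spin":0.45},{"gripper":40,"delta_pos":[-200,0,-10],"spin":0.6},{"gripper":40,"delta_pos":[-250,1.2,0],"spin":0.75},{"gripper":40,"delta_pos":[-268,1.2,0],"spin":0.9},{"gripper":40,"delta_pos":[-268,1.2,0],"spin":1.05},{"gripper":40,"delta_pos":[-268,1.2,0],"spin":1.2},{"gripper":40,"delta_pos":[-268,1.2,0],"spin":1.35},{"gripper":40,"delta_pos":[-268,1.2,0],"spin":1.5},{"gripper":40,"delta_pos":[-268,1.2,20],"spin":1.572},{"gripper":40,"delta_pos":[-268,1.2,20],"spin":1.572},{"gripper":40,"delta_pos":[-268,1.2,20],"spin":1.572},{"gripper":40,"delta_pos":[-268,1.2,20],"spin":1.572}]'
python3 - <<'E'
from h import *; from rig import manip,optics
s=manip.get_state(); print(s['qpos'],s['position'],s['contact_force'],delta(s,[.5886,-.1232,.104],W+.5213))
cv2.imwrite('pics/w8.png',optics.get_image('wrist'))
cv2.imwrite('pics/s8.png',cv2.resize(optics.get_image('side')[170:320,240:440],None,fx=4,fy=4,interpolation=2)); 
E
```

```text
clock: 9.0
position: [0.5888, -0.123, 0.1672]
ee_rot: [0.0, 0.949, 0.316, 0.0]
contact_force: [0.1, -0.7, 0.7]
width: 0.0403
[-3.21462067e-01  3.55755644e-01  1.54975230e+00 -1.09882493e-04
  1.23541434e+00  6.06370601e-01] [ 0.58876816 -0.12296022  0.16719241] [ 0.13890565 -0.65428271  0.68974979] (array([-0.3,  0.1, 63.2]), np.float64(0.002))
```

View pics/w8.png

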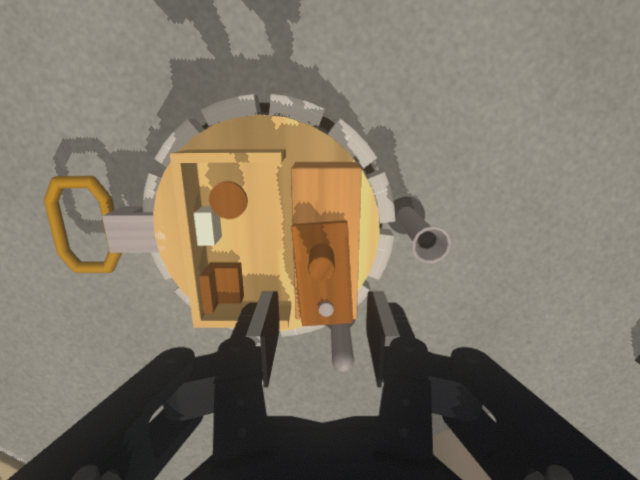

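View pics/s8.png

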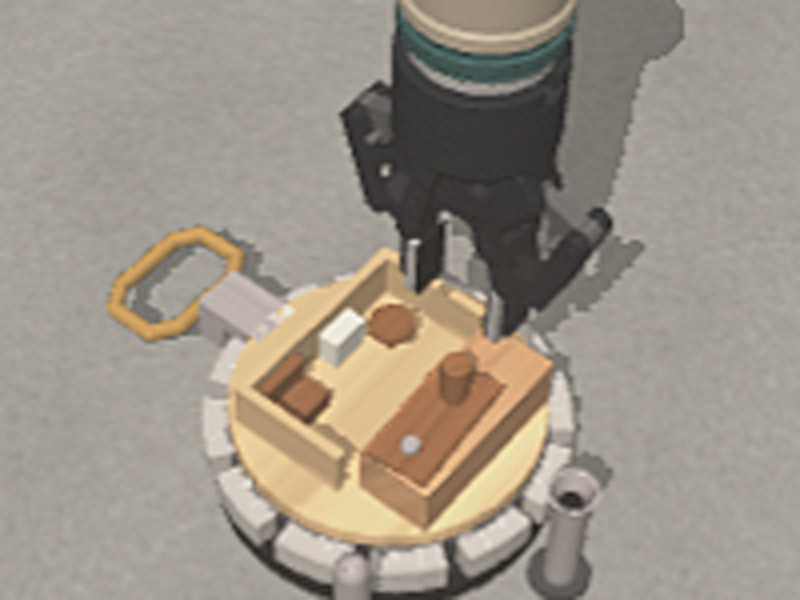

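The knob at (321,262) lies between the fingers, on their midline. Next I'll descend and close the opening to 24 mm as a loose cage.

```bash
python3 -m pendant '[{"gripper":40,"delta_pos":[0,0,30],"spin":0},{"gripper":40,"delta_pos":[0,0,50],"spin":0},{"gripper":40,"delta_pos":[0,0,63],"spin":0},{"gripper":30,"delta_pos":[0,0,63],"spin":0},{"gripper":24,"delta_pos":[0,0,63],"spin":0},{"gripper":24,"delta_pos":[0,0,63],"spin":0},{"gripper":24,"delta_pos":[0,0,63],"spin":0}]' 20
python3 - <<'E'
from h import *; from rig import manip,optics
s=manip.get_state(); print(s['position'],s['contact_force'],delta(s,[.5886,-.1232,.104],W+.5213))
cv2.imwrite('pics/w9.png',optics.get_image('wrist'))
k=np.array([.558,-.149])
for ph in range(0,80,6):
    a=W+.5213+np.radians(3.6+ph); print(ph,delta(s,[*(k+.04*np.array([np.cos(a),np.sin(a)])),.104],W+.5213+np.radians(ph)))
E
```

```text
clock: 9.8
position: [0.5891, -0.1227, 0.105]
ee_rot: [0.001, 0.949, 0.316, 0.001]
contact_force: [-1.1, 0.1, -0.2]
width: 0.0238
[ 0.5891278  -0.12272808  0.10501017] [-1.0914049   0.14095776 -0.21333907] (array([-0.7,  0.1,  1. ]), np.float64(0.001))
0 (array([-0.7, -0.1,  1. ]), np.float64(0.001))
6 (array([-1.2, -4.2,  1. ]), np.float64(-0.104))
12 (array([-2.1, -8.3,  1. ]), np.float64(-0.208))
18 (array([ -3.5, -12.3,   1. ]), np.float64(-0.313))
24 (array([ -5.2, -16.1,   1. ]), np.float64(-0.418))
30 (array([ -7.3, -19.7,   1. ]), np.float64(-0.522))
36 (array([ -9.8, -23.1,   1. ]), np.float64(-0.627))
42 (array([-12.6, -26.2,   0.9]), np.float64(-0.732))
48 (array([-15.8, -28.9,   0.9]), np.float64(-0.837))
54 (array([-19.2, -31.4,   0.9]), np.float64(-0.941))
60 (array([-22.8, -33.4,   0.9]), np.float64(-1.046))
66 (array([-26.7, -35.1,   0.9]), np.float64(-1.151))
72 (array([-30.7, -36.3,   0.9]), np.float64(-1.255))
78 (array([-34.8, -37.2,   0.9]), np.float64(-1.36))
```

View pics/w9.png

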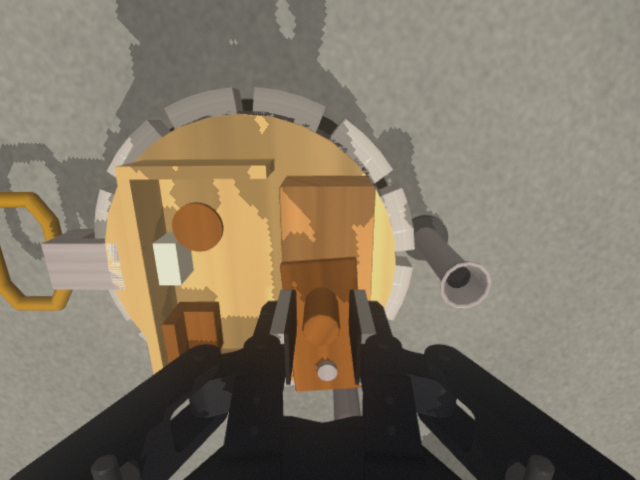

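The knob at (321,318) is caged between the pads. I'll swing it counter-clockwise along the arc.

```bash
python3 -m pendant '[{"gripper":24,"delta_pos":[-1.2,-4.2,0.5],"spin":-0.104},{"gripper":24,"delta_pos":[-2.1,-8.3,0.5],"spin":-0.208},{"gripper":24,"delta_pos":[-3.5,-12.3,0.5],"spin":-0.313},{"gripper":24,"delta_pos":[-5.2,-16.1,0.5],"spin":-0.418},{"gripper":24,"delta_pos":[-7.3,-19.7,0.5],"spin":-0.522},{"gripper":24,"delta_pos":[-9.8,-23.1,0.5],"spin":-0.627},{"gripper":24,"delta_pos":[-12.6,-26.2,0.5],"spin":-0.732},{"gripper":24,"delta_pos":[-15.8,-28.9,0.5],"spin":-0.837},{"gripper":24,"delta_pos":[-19.2,-31.4,0.5],"spin":-0.941},{"gripper":24,"delta_pos":[-22.8,-33.4,0.5],"spin":-1.046},{"gripper":24,"delta_pos":[-26.7,-35.1,0.5],"spin":-1.151},{"gripper":24,"delta_pos":[-30.7,-36.3,0.5],"spin":-1.255},{"gripper":24,"delta_pos":[-34.8,-37.2,0.5],"spin":-1.36},{"gripper":24,"delta_pos":[-34.8,-37.2,0.5],"spin":-1.36},{"gripper":24,"delta_pos":[-34.8,-37.2,0.5],"spin":-1.36}]'
python3 - <<'E'
from h import *; from rig import manip,optics
s=manip.get_state(); print(s['position'],s['contact_force'])
cv2.imwrite('pics/w10.png',optics.get_image('wrist'))
cv2.imwrite('pics/s10.png',cv2.resize(optics.get_image('side')[170:320,240:440],None,fx=4,fy=4,interpolation=2))
E
```

```text
clock: 11.35
position: [0.5384, -0.1136, 0.1037]
ee_rot: [0.0, 0.54, 0.842, 0.0]
contact_force: [0.0, -0.0, 0.9]
width: 0.0239
[ 0.53839906 -0.1135649   0.10374247] [ 0.01150503 -0.03018368  0.88319787]
```

View pics/w10.png

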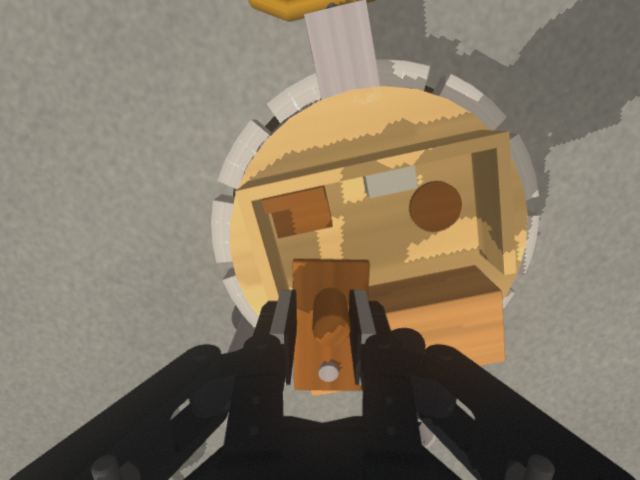

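View pics/s10.png

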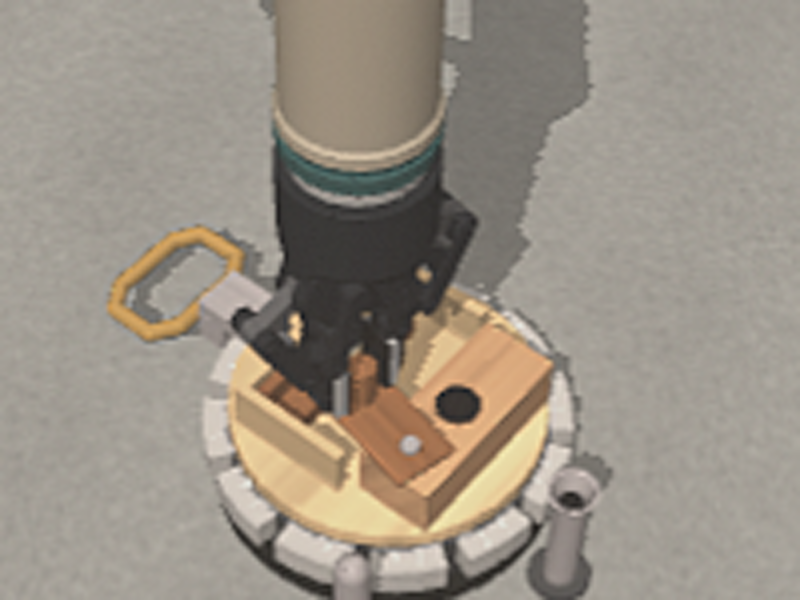

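The hole is fully uncovered: a black disc at (458,405) in the side view. I'll open a little, lift straight up, move away and run the final checks.

```bash
python3 -m pendant '[{"gripper":32,"delta_pos":[0,-1,0],"spin":0},{"gripper":32,"delta_pos":[0,-1,0],"spin":0},{"gripper":32,"delta_pos":[0,-1,-20],"spin":0},{"gripper":32,"delta_pos":[0,-1,-50],"spin":0},{"gripper":32,"delta_pos":[0,-1,-90],"spin":0},{"gripper":32,"delta_pos":[0,-1,-120],"spin":0},{"gripper":32,"delta_pos":[0,-50,-130],"spin":0},{"gripper":32,"delta_pos":[0,-100,-130],"spin":0},{"gripper":32,"delta_pos":[0,-150,-130],"spin":0},{"gripper":32,"delta_pos":[0,-200,-130],"spin":0},{"gripper":32,"delta_pos":[0,-200,-130],"spin":0},{"gripper":32,"delta_pos":[0,-200,-130],"spin":0}]'
python3 - <<'E'
from ringm import *; from rig import manip
s=manip.get_state(); print(s['position'],s['contact_force'],s['clock'])
for n in('top','side'):
    m=optics.camera_model(n); im=optics.get_image(n); cv2.imwrite(f'pics/{n}11.png',im); ring(m,im)
E
```

```text
clock: 12.65
position: [0.3561, -0.1976, 0.2337]
ee_rot: [0.001, 0.541, 0.841, 0.0]
contact_force: [0.1, -0.4, 0.3]
width: 0.032
[ 0.35611671 -0.19764966  0.23366585] [ 0.0817339  -0.36893447  0.33512286] 12.65
[273 256  35  40 371] r 0.1561 ang 29.64
```

View pics/top11.png

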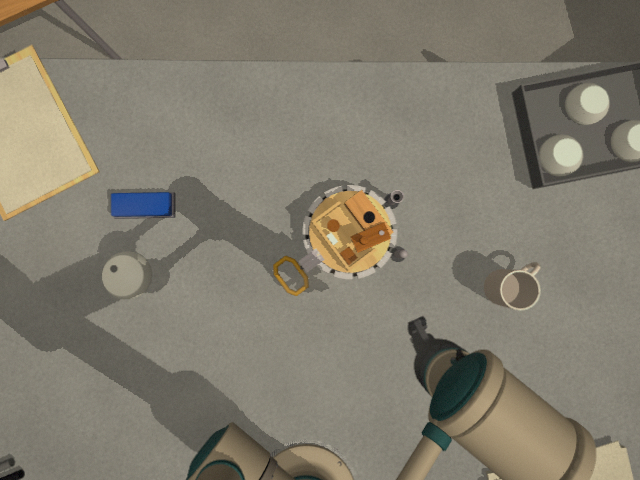

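View pics/side11.png

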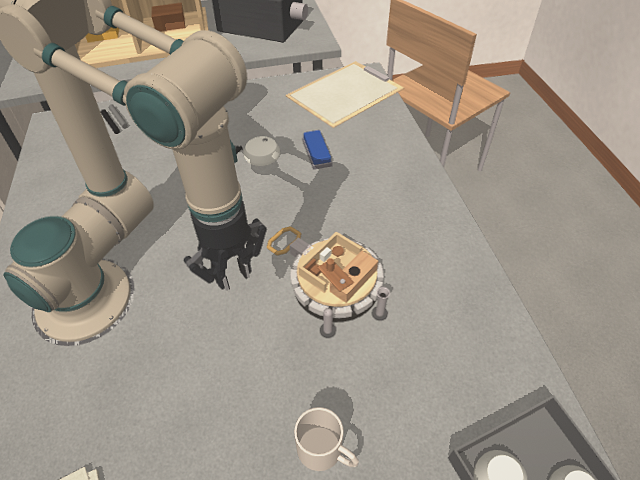

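The final views show the hole open at (369,217), facing the flared pipe at (397,197), and the ring home. The mug, alarm and eraser have not moved, and the gripper is clear. Handing in.

```bash
python3 -c "
from rig import ticket; print(ticket.sign_off())"
```

```text
the job is handed in; nothing more can be done
None
```

The job is done and handed in. I pulled the ring out, turned the deck one notch counter-clockwise to the open fog standpipe, and let the ring go. I then swung the cover about 75–80° counter-clockwise with the fingers loosely around its knob. The robot clock read 12.65 s just before the last pictures.

Last checks, in the top picture unless stated:
- **Ring and pin:** the ring sits 156.1 mm from the axis (156 means the pin is fully home). It has turned about 29.8° from its start, within the seated play.
- **Inlet hole:** it is completely uncovered in both the side and top pictures, and it faces the flared standpipe, not the domed post.
- **Mug, smoke alarm and eraser:** they are where they started, judged by eye.
- **Robot:** the gripper is well clear, and the tool force is about zero.

**Failed check:** my colour detection did not find the ring in the side picture, so the ring figures come from the top camera only. By eye, the side view agrees.

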